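# Knock a stuck fan-handle butt out of its mould board

### The job

A wooden handle butt is stuck in the pocket of the mould board. Lower the board, pocket side up, over both pins of the knock-out stand without letting it drop, and press it fully home, so that the stand's middle post pushes the butt up from behind through the hole in the pocket's floor; then lift the butt out and set it down gently in the tray. Leave the empty board fully down on the stand, and do not disturb the mallet, jar and mug.

Things in the scene. Friction and masses are not known exactly. Their poses are not given: they have to be found in the camera images.
- board: Mould board: pale plywood block, 54 (its x) x 200 (its y) x 44 mm high, 0.3 to 0.55 kg, lying flat and loose on the bench, pocket up. Origin: centre of its underside; z up, y along its length. Two 16 mm holes go right through it at y = +80 and -80 mm, x = 0. The same when turned by half a turn. It can be gripped across its 54 mm width at the middle.
- board_pocket (a point): Middle of the pocket's mouth in the board's top, 44 mm above its underside. Pocket 28 x 46 x 36 mm deep; its floor, 8 mm thick, has a 22 mm round access hole at the centre. Hidden sprung cheeks in the end walls, up to 31 mm above the board's underside, grip the butt: it slides up only against about 12 N (8 to 16 N, more than the board weighs) and is loose once raised 24 mm.
- butt: The stuck part: dark wooden fan-handle butt, a block 26 (its x) x 44 (its y) x 34 mm high, 30 g. Origin: centre of its underside; z up; axes along the board's at the start. It starts on the pocket's floor, its top 2 mm below the board's top, so it cannot be gripped. With the board fully home on the stand it stands on the post, 24 mm of it out above the board's top.
- butt_center (a point): Centre of the butt, 17 mm above its underside.
- stand: Knock-out stand, fixed to the bench: dark steel base 50 (its x) x 190 (its y) x 30 mm high, three upright steel pins in a row along y. Origin: centre of the base's underside; z up. Outer pins: at y = +80 and -80 mm, 12 mm thick, 72 mm above the base, the last 12 mm tapering to a 4 mm tip. Middle post: at x = y = 0, 12 mm thick, flat, 34 mm above the base.
- stand_seat (a point): Centre of the top face of the stand's base, 30 mm above the bench, axes as the stand's: where the board's underside rests when it is fully home.
- tray: Open blue plastic tray, fixed to the bench, 120 (its x) x 160 (its y) x 40 mm high, walls and floor 5 mm. Origin: centre of its underside; z up.
- mallet: Bystander: wooden mallet lying loose on the bench; head 60 x 100 x 60 mm high, handle 24 mm thick reaching 170 mm from the head's centre along its x. Origin: under the head's centre. Leave alone.
- jar: Bystander: closed jar, 64 mm across, 80 mm high, loose. Origin: centre of its underside. Leave alone.
- mug: Bystander: white mug, 76 mm across, 85 mm high, handle to its y, loose. Origin: centre of its underside. Leave alone.

How it is judged:
By the outcome, as a careful person would: the job done as asked, in the order asked, and still so for the second after the job is handed in, with the robot touching nothing.
It also fails if it takes over 54 s, if anything falls off the work surface, if the arm or the gripper's body presses on something with over 40 N, if the wrist force passes 120 N, or if a joint passes its speed limit or range.

### The arm

A 6-joint arm with a two-finger parallel gripper is mounted at the origin on the work surface. World frame = base frame: x ahead of the robot, y to its left, z up, the work surface at z = 0. Lengths are in mm, angles in rad, forces in N, time in s.
With the tool pointing down it reaches from about 350 to 975 mm from the base axis. Payload 7.1 kg.
Tool frame: the origin (TCP) lies on the mounting face of the last link; the fingertips stand 182 mm ahead of it and the grasp point (between the pads) lies 163 mm ahead of it; z points along the fingers, y is the direction in which the jaws open and shut (so a half turn about z gives the same grasp; the last joint's range is limited). The gripper opens to 88 mm and grips with 3 to 60 N. Pads are 20 mm wide; open, the fingers measure 115 mm over their backs; the gripper's body (75 mm by 178 mm) begins 61 mm behind the grasp point.
Start: joints at [-1.184, 0.423, 1.63, -0, 1.089, -0.019], TCP at [246.737, -574.219, 404.675] pointing down, gripper open.
Joint ranges: [-3, 3], [-0.9, 2.11], [0.09, 2.58], [-1.31, 4.45], [0.11, 2.69], [-2.54, 2.54]. Speed limits (rad/s): [2.39, 2.39, 3.01, 3.14, 3.14, 3.14].

### API

Orientations are given as a rotation vector (axis times angle).
In Python, from workcell import ctrl, optics, nets gives the robot as it stands.
- The arm moves only by the tool send_rows, never from a script. Its argument "rows" is a list of rows, each an object with "offset": the shift along the tool's x, y, z in m, a list of three; "twist": the turn, a rotation vector about the tool's x, y, z in degrees, a list of three. A call has exactly 5 rows; each row shifts and turns the pose as measured when the row begins, along the tool's axes as they then stand; what a row does not reach is not made up. A row lasts 1/12 s, in which the tool goes at most 41.7 mm and 7.16 degrees, less where a joint would pass 70% of its speed; a pose out of reach is approached as far as the arm can. A call is refused whole if a number of a shift passes 0.0417 or a number of a turn 7.16, either way. A call with a gripper value outside its range is refused whole. "gripper" is the finger opening in m, from 0 to 0.0878, set as the call begins (left out, the last holds). The fingers move at their own pace and stop on an object; the grip force is fixed at half the most. Time passes only in rows, so rows that do not move let the fingers close, or fill a call up. It gives the time, the measured TCP pose, the force and the opening at its end, in the units of the state.
- ctrl.get_obs(): the state, without advancing time (a new reading comes with each control period).
- optics.get_image(name): name is "scene" or "side" or "wrist"; returns (picture, depth): 420x560x3 uint8, blue, green, red; 420x560 float32, mm along the optical axis (not along the pixel's ray), 0 where there is no reading.
- optics.camera_info(name): a dict with "K" (3x3 intrinsics, pixels), "pose" (4x4, takes a point from camera to world coordinates). Camera axes: x right, y down, z forward; pixel columns grow to the right and rows downward; lengths in mm; the calibration is good to about 2 mm. The wrist camera is an equidistant fisheye: a pixel r from the principal point sees the ray r / f radians off the axis. A picture is of the moment at which its call begins: read the wrist's pose just before it. camera_info takes no time and is no camera call; for the wrist camera it gives the pose at the moment of the call.
- ctrl.close_job(): hands the job in, once; it reports no verdict.
Trained networks look in the newest picture that a camera, given by its name, has taken for a name from the list of things; names that differ only in an ending like _2 or _b are one class to them, and where a whole thing is asked for, a point or a joint stands for the part that bears it (a point fixed in the world has none). Each returns a list of dicts, best first, with "conf" (0 to 1); they miss things now and then, are a little off and sometimes report something else, mostly with a low value. They report only what shows in the picture. A call takes as long as a camera call.
- nets.spot_in(camera, label): "extent" ([left, top, right, bottom] in pixels, round what is visible of it).
- nets.spot_point(camera, label): "position" ([column, row] in pixels: a listed point, or the origin of a listed thing).
The state is a dict: "t": time; "qpos": joint angles; "qvel": joint speeds; "joint_torque": joint torques, N m; "ee_pos": TCP position; "orientation": TCP orientation; "ft_force": force on the tool from outside, world axes, zero at the start; "moment": the same for the moment, N m; "width": finger opening in mm.
Only numpy, scipy, OpenCV 4.12 (cv2) and the standard library are available. Lean on these libraries where they do the work, as an engineer would, in place of code of your own. Each camera call takes 0.05 s, during which the arm holds its last target. There are 200 camera calls.

## Working session

There is one attempt and no reset: what is moved stays moved. The work goes in short steps, Python scripts to look and compute and a tool call to move; the robot and the scene stay as the last step left them, time stands still between calls to the robot, and variables do not carry over. Pictures are saved under pics/ and viewed, about 8 in all and at most 12, crops included, and the job is handed in when it is done.

Besides the shell and the picture viewer there is one more tool, called after ">>>" as a command line: name --argument value ..., lists and objects as JSON in quotes. send_rows: Moves the arm, as the interface text tells. Its arguments: {"type":"object","properties":{"rows":{"type":"array"},"gripper":{"type":"number"}},"required":["rows"]}

```bash
mkdir -p pics; cat > h.py <<'E'
import numpy as np, cv2
from scipy.spatial.transform import Rotation as R
from workcell import ctrl, optics, nets
def ray(info,u,v,fish=False):
    K=np.array(info["K"]);x=(u-K[0,2])/K[0,0];y=(v-K[1,2])/K[1,1]
    if fish:
        t=np.hypot(x,y); s=np.sin(t)/t if t>1e-9 else 1.; d=np.array([x*s,y*s,np.cos(t)])
    else: d=np.array([x,y,1.])
    P=np.array(info["pose"]); return P[:3,3],P[:3,:3]@d
def onz(info,u,v,z,fish=False):
    o,d=ray(info,u,v,fish); return o+d*(z-o[2])/d[2]
def cloud(info,depth,fish=False):
    K=np.array(info["K"]);P=np.array(info["pose"])
    v,u=np.mgrid[:depth.shape[0],:depth.shape[1]]
    x=(u-K[0,2])/K[0,0];y=(v-K[1,2])/K[1,1]
    if fish:
        t=np.hypot(x,y)+1e-9; k=np.tan(np.minimum(t,1.5))/t; x=x*k;y=y*k
    p=np.stack([x*depth,y*depth,depth],-1)
    return p@P[:3,:3].T+P[:3,3]
E
python3 - <<'E'
from h import *
Z=dict(board_pocket=44,board=0,butt=8,stand=0,stand_seat=30,tray=0,mallet=0,jar=0,mug=0)
o=ctrl.get_obs();print(o["t"],o["ee_pos"],o["orientation"],o["ft_force"])
for c in("scene","side"):
    im,d=optics.get_image(c);cv2.imwrite(f"pics/{c}0.png",im);info=optics.camera_info(c)
    np.savez(f"{c}0.npz",im=im,d=d,K=info["K"],P=info["pose"])
    for l,z in Z.items():
        for r in nets.spot_point(c,l)[:1]:
            print(c,l,round(r["conf"],2),np.round(r["position"]),np.round(onz(info,*r["position"],z)))
E
```

```text
0.0 [ 246.64938718 -573.9719163   403.91116078] [-3.07569569e+00 -6.32829114e-01  4.98315963e-04] [-0.45693468  0.09926192  0.72126098]
scene board_pocket 0.84 [164. 186.] [ 415. -294.   44.]
scene board 0.65 [172. 200.] [ 425. -278.    0.]
scene stand 0.76 [270. 215.] [533. -12.   0.]
scene stand_seat 0.89 [272. 204.] [523.  -5.  30.]
scene mallet 0.68 [195. 277.] [ 741. -226.    0.]
scene jar 0.89 [394. 256.] [744. 267.   0.]
scene mug 0.7 [321. 261.] [733.  84.   0.]
side board_pocket 0.8 [163. 352.] [ 421. -289.   44.]
side board 0.76 [168. 369.] [ 424. -287.    0.]
side butt 0.66 [170. 365.] [ 426. -285.    8.]
side stand 0.73 [240. 245.] [539.  -5.   0.]
side stand_seat 0.86 [240. 231.] [541.   2.  30.]
side tray 0.6 [210. 162.] [467. 330.   0.]
side mallet 0.92 [367. 324.] [ 750. -221.    0.]
side jar 0.75 [318. 169.] [745. 280.   0.]
side mug 0.94 [330. 216.] [740.  80.   0.]
```

View pics/scene0.png

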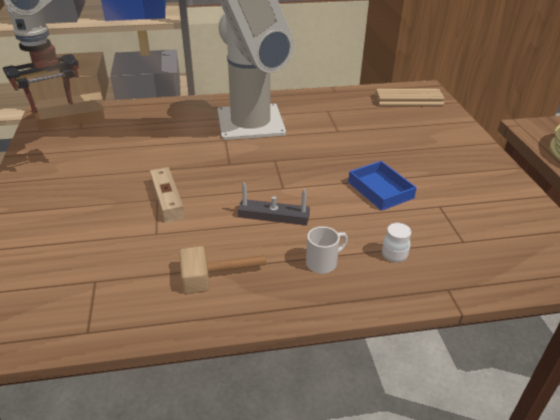

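View pics/side0.png

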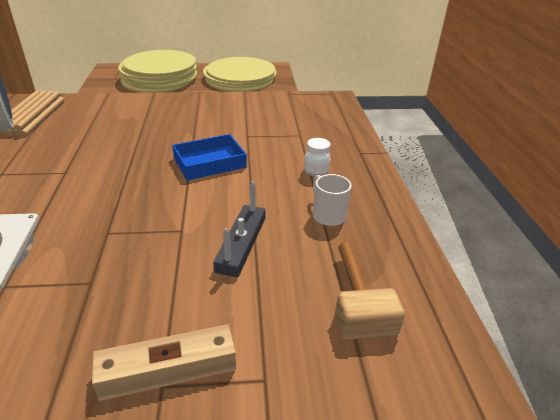

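```bash
python3 - <<'E'
from h import *
for c in("scene","side"):
    f=np.load(f"{c}0.npz");p=cloud(dict(K=f["K"],pose=f["P"]),f["d"]);ok=f["d"]>0
    def fit(name,cx,cy,r,z0,z1):
        m=ok&(np.hypot(p[...,0]-cx,p[...,1]-cy)<r)&(p[...,2]>z0)&(p[...,2]<z1)
        q=p[m]
        if len(q)<5: print(c,name,len(q));return
        (x,y),(w,h),a=cv2.minAreaRect(q[:,:2].astype(np.float32))
        print(c,name,len(q),"c",round(x,1),round(y,1),"wh",round(w,1),round(h,1),"a",round(a,1),"z",np.round(np.median(q[:,2]),1))
    fit("board",420,-290,125,36,54)
    fit("base",535,-2,115,22,38)
    fit("pins",535,-2,115,85,110)
    fit("tray",467,330,140,34,46)
    m=ok&(np.hypot(p[...,0]-535,p[...,1]+2)<115)&(p[...,2]>75)&(p[...,2]<110)
    q=p[m]
    for s in (q[q[:,1]>-2],q[q[:,1]<-2]):print(" pin",len(s),np.round(np.median(s,0),1) if len(s) else '')
E
```

```text
scene board 860 c 424.2 -289.2 wh 208.7 54.8 a 10.9 z 42.8
scene base 870 c 542.6 -4.5 wh 189.7 59.4 a 72.1 z 28.9
scene pins 45 c 542.5 -4.9 wh 171.1 10.2 a 70.6 z 93.2
scene tray 352 c 466.9 322.0 wh 166.0 127.1 a 20.3 z 37.9
 pin 39 [569.9  70.4  87.2]
 pin 37 [517.1 -80.   88.4]
side board 4678 c 422.4 -287.7 wh 200.1 57.1 a 11.0 z 44.0
side base 1425 c 541.0 -3.5 wh 191.5 50.6 a 70.7 z 30.6
side pins 96 c 541.0 -5.0 wh 168.1 10.6 a 70.3 z 93.3
side tray 508 c 465.7 324.0 wh 159.7 124.7 a 20.3 z 39.1
 pin 59 [566.8  68.7  89.3]
 pin 83 [514.2 -81.8  89.6]
```

The board lies at scene (166,193) and side (165,360), the stand at (273,210), and the tray at (381,185), all clear of the bystanders. The board centre is about (422.5, -288) with its long axis at 11°. The stand is at (541, -4.5), axis about 70.5°. The tray is at (466, 323). Next I move above the board.

>>> send_rows --rows '[{"offset": [0.0275, -0.0193, 0.01], "twist": [0, 0, 0]}, {"offset": [0.0275, -0.0193, 0.01], "twist": [0, 0, 0]}, {"offset": [0.0275, -0.0193, 0.01], "twist": [0, 0, 0]}, {"offset": [0.0275, -0.0193, 0.01], "twist": [0, 0, 0]}, {"offset": [0.0275, -0.0193, 0.01], "twist": [0, 0, 0]}]' --gripper 0.0878

```text
t: 1.42
ee_pos: [335.2, -433.0, 355.4]
orientation: [3.07, 0.617, 0.003]
ft_force: [0.5, -0.2, 0.3]
width: 87.6
```

>>> send_rows --rows '[{"offset": [0.0275, -0.0193, 0.005], "twist": [0, 0, 0]}, {"offset": [0.0275, -0.0193, 0.005], "twist": [0, 0, 0]}, {"offset": [0.0275, -0.0193, 0], "twist": [0, 0, 0]}, {"offset": [0, 0, 0], "twist": [0, 0, 6]}, {"offset": [0, 0, 0], "twist": [0, 0, 6]}]'

```text
t: 1.83
ee_pos: [392.9, -337.7, 342.2]
orientation: [3.121, 0.294, 0.001]
ft_force: [0.6, -0.5, 0.6]
width: 87.5
```

```bash
cat >> h.py <<'E'
def go(x,y,z,ang=None):
    o=ctrl.get_obs();M=R.from_rotvec(o["orientation"]).as_matrix()
    a=np.degrees(np.arctan2(M[1,0],M[0,0]))
    print("t",round(o["t"],2),"pos",np.round(o["ee_pos"],1),"toolx",round(a,2),"w",round(o["width"],1),"F",np.round(o["ft_force"],1))
    print("tilt z",np.round(M[:,2],4),"d(tool mm)",np.round(M.T@(np.array([x,y,z])-o["ee_pos"]),1),"twistz",None if ang is None else round(a-ang,2))
E
python3 - <<'E'
from h import *
info=optics.camera_info("wrist");im,d=optics.get_image("wrist");cv2.imwrite("pics/w1.png",im)
p=cloud(info,d,True);m=(d>0)&(np.hypot(p[...,0]-422,p[...,1]+288)<125)&(p[...,2]>38)&(p[...,2]<50)
q=p[m];print(len(q),cv2.minAreaRect(q[:,:2].astype(np.float32)),np.median(q[:,2]))
for l in("board_pocket","butt"):
    for r in nets.spot_point("wrist",l)[:1]:print(l,r["conf"],r["position"],onz(info,*r["position"],44,True))
go(422.5,-288,300,11)
E
```

```text
12850 ((422.38348388671875, -288.5578308105469), (200.79600524902344, 54.857666015625), 10.727957725524902) 43.58973080038993
butt 0.61 [234.1, 159.1] [ 427.1163096  -294.59137475   44.        ]
t 1.98 pos [ 392.2 -339.1  342.4] toolx 11.05 w 87.8 F [ 0.7  0.4 -0.6]
tilt z [ 0.0019 -0.0066 -1.    ] d(tool mm) [ 39.5 -44.6  42.1] twistz 0.05
```

View pics/w1.png

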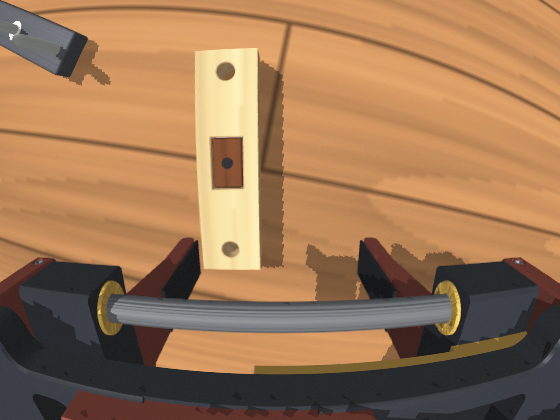

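The wrist view shows the board at (228,160), with the holes at (226,71) and (230,249). The wrist depth fit agrees with the earlier estimate: (422.4, -288.5) at 10.8°.

>>> send_rows --rows '[{"offset": [0.0198, -0.0224, 0.02], "twist": [0, 0, 0.2]}, {"offset": [0.0197, -0.0226, 0.02], "twist": [0, 0, 0]}, {"offset": [0, 0, 0.03], "twist": [0, 0, 0]}, {"offset": [0, 0, 0.02], "twist": [0, 0, 0]}, {"offset": [0, 0, 0], "twist": [0, 0, 0]}]'

```text
t: 2.4
ee_pos: [424.7, -290.7, 252.3]
orientation: [3.111, 0.314, 0.014]
ft_force: [-0.7, 0.8, 0.1]
width: 88.0
```

```bash
python3 - <<'E'
from h import *
go(422.4,-288.5,192,10.8)
E
```

```text
t 2.4 pos [ 424.7 -290.7  252.3] toolx 11.55 w 88.0 F [-0.7  0.8  0.1]
tilt z [ 0.0102 -0.0139 -0.9999] d(tool mm) [-2.2 -3.6 60.3] twistz 0.75
```

>>> send_rows --rows '[{"offset": [-0.001, -0.0015, 0.02], "twist": [0, 0, 0.5]}, {"offset": [0, -0.001, 0.02], "twist": [0, 0, 0]}, {"offset": [0, 0, 0.012], "twist": [0, 0, 0]}, {"offset": [0, 0, 0.004], "twist": [0, 0, 0]}, {"offset": [0, 0, 0], "twist": [0, 0, 0]}]'

```text
t: 2.82
ee_pos: [424.2, -293.1, 196.9]
orientation: [3.109, 0.31, 0.017]
ft_force: [0.3, -0.3, -0.1]
width: 88.0
```

```bash
cat >> h.py <<'E'
def rot(ang):
    a=np.radians(ang);return np.array([[np.cos(a),np.sin(a),0],[np.sin(a),-np.cos(a),0],[0,0,-1.]])
def go(x,y,z,ang,n=3):
    for i in range(n):
        o=ctrl.get_obs();M=R.from_rotvec(o["orientation"]).as_matrix()
        a=np.degrees(np.arctan2(M[1,0],M[0,0]))
        print("t",round(o["t"],2),"pos",np.round(o["ee_pos"],1),"toolx",round(a,2),"w",round(o["width"],1),"F",np.round(o["ft_force"],1))
        print(" d(tool mm)",np.round(M.T@(np.array([x,y,z])-o["ee_pos"]),1),"twist",np.round(np.degrees(R.from_matrix(M.T@rot(ang)).as_rotvec()),2))
        if i<n-1: optics.get_image("wrist")
E
python3 - <<'E'
from h import *
go(422.4,-288.5,192,10.8)
E
```

```text
t 2.82 pos [ 424.2 -293.1  196.9] toolx 11.4 w 88.0 F [ 0.3 -0.3 -0.1]
 d(tool mm) [-0.9 -5.   4.8] twist [ 1.04 -0.53  0.59]
t 2.87 pos [ 424.4 -293.2  197.4] toolx 11.39 w 87.7 F [ 0.7  0.9 -0.3]
 d(tool mm) [-1.  -5.1  5.3] twist [ 1.07 -0.56  0.59]
t 2.92 pos [ 424.5 -293.1  197.8] toolx 11.38 w 88.0 F [0.  0.1 0.1]
 d(tool mm) [-1.2 -5.1  5.7] twist [ 1.1  -0.59  0.57]
```

>>> send_rows --rows '[{"offset": [-0.001, -0.003, 0.003], "twist": [1.0, -0.5, 0.5]}, {"offset": [0, -0.002, 0.003], "twist": [0, 0, 0]}, {"offset": [0, 0, 0], "twist": [0, 0, 0]}, {"offset": [0, 0, 0], "twist": [0, 0, 0]}, {"offset": [0, 0, 0], "twist": [0, 0, 0]}]'

```text
t: 3.33
ee_pos: [423.4, -289.0, 194.6]
orientation: [3.124, 0.297, 0.008]
ft_force: [0.2, -0.9, 0.5]
width: 87.7
```

```bash
python3 - <<'E'
from h import *
go(422.4,-288.5,192,10.8,2)
E
```

```text
t 3.33 pos [ 423.4 -289.   194.6] toolx 10.85 w 87.7 F [ 0.2 -0.9  0.5]
 d(tool mm) [-0.9 -0.7  2.6] twist [ 0.22 -0.26  0.05]
t 3.38 pos [ 423.4 -289.   194.6] toolx 10.84 w 87.9 F [ 0.3 -0.2  0.7]
 d(tool mm) [-0.9 -0.7  2.6] twist [ 0.23 -0.26  0.04]
```

Now close the gripper on the board.

>>> send_rows --rows '[{"offset": [-0.0009, -0.0007, 0.0015], "twist": [0.2, -0.2, 0]}, {"offset": [0, 0, 0], "twist": [0, 0, 0]}, {"offset": [0, 0, 0], "twist": [0, 0, 0]}, {"offset": [0, 0, 0], "twist": [0, 0, 0]}, {"offset": [0, 0, 0], "twist": [0, 0, 0]}]' --gripper 0.04

```text
t: 3.8
ee_pos: [422.5, -288.4, 193.3]
orientation: [3.127, 0.297, 0.002]
ft_force: [0.1, -0.6, -0.7]
width: 58.0
```

>>> send_rows --rows '[{"offset": [0, 0, 0], "twist": [0, 0, 0]}, {"offset": [0, 0, 0], "twist": [0, 0, 0]}, {"offset": [0, 0, 0], "twist": [0, 0, 0]}, {"offset": [0, 0, 0], "twist": [0, 0, 0]}, {"offset": [0, 0, 0], "twist": [0, 0, 0]}]'

```text
t: 4.22
ee_pos: [422.5, -288.5, 193.3]
orientation: [3.127, 0.297, 0.002]
ft_force: [-0.1, -1.0, 0.8]
width: 53.4
```

```bash
python3 - <<'E'
from h import *
go(422.4,-288.5,300,10.8,2)
E
```

```text
t 4.22 pos [ 422.5 -288.5  193.3] toolx 10.86 w 53.4 F [-0.1 -1.   0.8]
 d(tool mm) [ 0.000e+00  1.000e-01 -1.067e+02] twist [ 0.02 -0.05  0.06]
t 4.27 pos [ 422.5 -288.4  193.3] toolx 10.86 w 53.7 F [-0.4 -0.5  0.1]
 d(tool mm) [ 0.000e+00  1.000e-01 -1.067e+02] twist [ 0.02 -0.05  0.06]
```

>>> send_rows --rows '[{"offset": [0, 0, -0.015], "twist": [0, 0, 0]}, {"offset": [0, 0, -0.03], "twist": [0, 0, 0]}, {"offset": [0, 0, -0.035], "twist": [0, 0, 0]}, {"offset": [0, 0, -0.035], "twist": [0, 0, 0]}, {"offset": [0, 0, -0.03], "twist": [0, 0, 0]}]'

```text
t: 4.68
ee_pos: [419.1, -286.2, 333.7]
orientation: [-3.113, -0.296, 0.026]
ft_force: [0.6, -0.2, -5.5]
width: 53.4
```

>>> send_rows --rows '[{"offset": [0.01, -0.016, 0], "twist": [0, 0, -3]}, {"offset": [0.018, -0.03, 0], "twist": [0, 0, -3]}, {"offset": [0.015, -0.032, 0], "twist": [0, 0, -6]}, {"offset": [0.013, -0.032, 0], "twist": [0, 0, -6]}, {"offset": [0.01, -0.033, 0], "twist": [0, 0, -6]}]'

```text
t: 5.1
ee_pos: [436.2, -133.3, 341.6]
orientation: [-2.99, -0.948, 0.003]
ft_force: [0.4, 0.8, -5.4]
width: 53.8
```

```bash
python3 - <<'E'
from h import *
go(541,-4.5,335,70.5,2)
E
```

```text
t 5.1 pos [ 436.2 -133.3  341.6] toolx 35.16 w 53.8 F [ 0.4  0.8 -5.4]
 d(tool mm) [159.8 -44.9   6.7] twist [ -0.29  -0.05 -35.34]
t 5.15 pos [ 433.1 -128.7  340.6] toolx 35.63 w 54.0 F [-4.4  5.4 -5.4]
 d(tool mm) [160.1 -38.1   5.6] twist [ -0.7   -0.04 -34.87]
```

>>> send_rows --rows '[{"offset": [0.0267, -0.0063, 0.001], "twist": [0, 0, -5.8]}, {"offset": [0.0272, -0.0038, 0.001], "twist": [0, 0, -5.8]}, {"offset": [0.0274, -0.0009, 0.001], "twist": [0, 0, -5.8]}, {"offset": [0.0274, 0.0019, 0.001], "twist": [0, 0, -5.8]}, {"offset": [0.02, 0.004, 0], "twist": [0, 0, -5.8]}]'

```text
t: 5.57
ee_pos: [514.2, -23.7, 333.0]
orientation: [-2.621, -1.698, 0.019]
ft_force: [0.1, -0.7, -4.3]
width: 53.6
```

```bash
python3 - <<'E'
from h import *
go(541,-4.5,335,70.5,2)
E
```

```text
t 5.57 pos [514.2 -23.7 333. ] toolx 65.88 w 53.6 F [ 0.1 -0.7 -4.3]
 d(tool mm) [28.5 16.5 -2.3] twist [-1.27 -0.04 -4.62]
t 5.62 pos [516.3 -22.1 333.3] toolx 66.3 w 53.7 F [ 3.8  0.9 -4.3]
 d(tool mm) [26.  15.5 -1.9] twist [-1.14 -0.15 -4.2 ]
```

>>> send_rows --rows '[{"offset": [0.013, 0.009, -0.001], "twist": [-1, 0, -3]}, {"offset": [0.011, 0.007, 0], "twist": [0, 0, -1.2]}, {"offset": [0.001, 0, 0], "twist": [0, 0, 0]}, {"offset": [0, 0, 0], "twist": [0, 0, 0]}, {"offset": [0, 0, 0], "twist": [0, 0, 0]}]'

```text
t: 6.03
ee_pos: [540.1, -2.7, 330.8]
orientation: [-2.556, -1.813, 0.009]
ft_force: [0.1, -0.5, -4.6]
width: 53.7
```

```bash
python3 - <<'E'
from h import *
go(541,-4.5,335,70.5,1)
for c in("side","scene","wrist"):
    info=optics.camera_info(c)
    im,d=optics.get_image(c);p=cloud(info,d,c=="wrist");ok=d>0
    np.savez(c+"1.npz",im=im,d=d,K=info["K"],P=info["pose"]);cv2.imwrite(f"pics/{c}1.png",cv2.resize(im[120:320,150:400],None,fx=2.5,fy=2.5) if c!="wrist" else im)
    m=ok&(np.hypot(p[...,0]-541,p[...,1]+4)<125)
    for lo,hi in((160,200),(22,36),(70,104)):
        q=p[m&(p[...,2]>lo)&(p[...,2]<hi)]
        if len(q)>20:print(c,lo,len(q),[np.round(v,1) for v in cv2.minAreaRect(q[:,:2].astype(np.float32))],round(float(np.median(q[:,2])),1))
E
```

```text
t 6.03 pos [540.1  -2.7 330.8] toolx 70.69 w 53.7 F [ 0.1 -0.5 -4.6]
 d(tool mm) [-1.4  1.4 -4.2] twist [-0.59  0.01  0.19]
side 160 2243 [array([538.5,  -5.5]), array([201.9,  78. ]), np.float64(64.3)] 181.7
side 22 1383 [array([540.7,  -4.2]), array([191.,  50.]), np.float64(70.5)] 30.6
side 70 124 [array([540.7,  -6.9]), array([165.8,  11.2]), np.float64(70.0)] 84.1
scene 160 1284 [array([543. ,  -5.8]), array([201.7,  72.8]), np.float64(72.5)] 179.2
scene 22 868 [array([540.5,  -3.7]), array([189.4,  59.3]), np.float64(70.8)] 29.1
scene 70 89 [array([544.5,  -5.6]), array([171.5,  17.9]), np.float64(68.4)] 86.2
wrist 160 36594 [array([547.2,  21.5]), array([148.,  78.]), np.float64(70.9)] 181.2
wrist 22 393 [array([565.6,  76.9]), array([21.1, 25.6]), np.float64(70.5)] 29.7
wrist 70 245 [array([567.2,  71.6]), array([11.4, 11.4]), np.float64(26.4)] 95.2
```

View pics/wrist1.png

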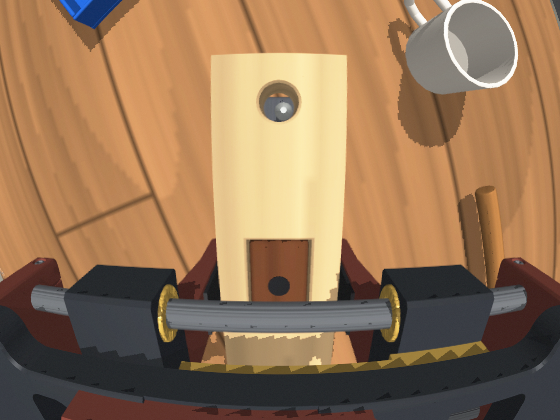

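View pics/side1.png

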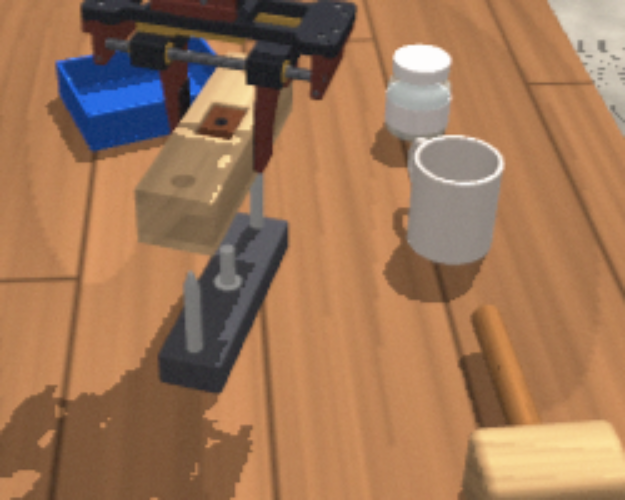

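The wrist view shows the far pin tip at (283,109) inside the board's hole, which is centred at (279,101), so the alignment is within a few mm. All cameras put the stand at (540.6, -4.1), 70.6°. Next I fit the board in the hand and the pin from this same wrist image.

```bash
cat > fit.py <<'E'
from h import *
def fit(info,im,d,zt):
    p=cloud(info,d,True);K=info["K"]
    u0=np.array([np.cos(np.radians(70.6)),np.sin(np.radians(70.6))]);n0=np.array([-u0[1],u0[0]])
    c=np.array([540.6,-4.1]);s=(p[...,:2]-c)@u0;w=(p[...,:2]-c)@n0
    m=(d>0)&(abs(p[...,2]-zt)<7)&(s>40)&(s<115)&(abs(w)<40)
    zz=np.median(p[m][:,2]);m&=abs(p[...,2]-zz)<2.5
    # edges by strip
    L=[];Rr=[];S=[]
    for a in np.arange(42,92,4):
        k=m&(s>a)&(s<a+4);L.append(w[k].min());Rr.append(w[k].max());S.append(a+2)
    mid=(np.array(L)+np.array(Rr))/2;b,a0=np.polyfit(S,mid,1)
    far=np.percentile(s[m&(abs(w)<15)],99.8)
    print("top z",round(zz,1),"width",round(np.median(np.array(Rr)-L),1),"lateral at 0/80:",round(a0,2),round(a0+80*b,2),"ang",round(70.6+np.degrees(np.arctan(b)),2),"far end s",round(far,1),"-> centre s",round(far-100,1))
    P=(d>0)&(p[...,2]>80)&(p[...,2]<106)&(abs(s-80)<12)&(abs(w)<12)
    t=p[P];
    if len(t)>5:
        print("pin n",len(t),"zmax",t[:,2].max().round(1),"s,w mid",((s[P].min()+s[P].max())/2).round(1),((w[P].min()+w[P].max())/2).round(1))
        hi=P&(p[...,2]>t[:,2].max()-6);print("tip s,w",s[hi].mean().round(1),w[hi].mean().round(1))
if __name__=="__main__":
    f=np.load("wrist1.npz");fit(dict(K=f["K"],pose=f["P"]),f["im"],f["d"],181)
    from h import go
    go(540.6,-4.1,315,70.6,1)
E
python3 fit.py
```

```text
top z 181.3 width 54.0 lateral at 0/80: 2.13 2.28 ang 70.71 far end s 100.0 -> centre s 0.0
pin n 243 zmax 103.7 s,w mid 80.6 0.1
tip s,w 80.4 0.1
t 6.18 pos [540.  -3. 331.] toolx 70.69 w 53.7 F [-0.9 -0.1 -4.9]
 d(tool mm) [-0.9  1.1 16. ] twist [-0.56  0.    0.09]
```

>>> send_rows --rows '[{"offset": [0.0004, 0.0008, 0.006], "twist": [-0.55, 0, 0.1]}, {"offset": [0, 0, 0.008], "twist": [0, 0, 0]}, {"offset": [0, 0, 0.006], "twist": [0, 0, 0]}, {"offset": [0, 0, 0], "twist": [0, 0, 0]}, {"offset": [0, 0, 0], "twist": [0, 0, 0]}]'

```text
t: 6.6
ee_pos: [539.6, -4.4, 308.8]
orientation: [2.567, 1.81, -0.0]
ft_force: [0.4, 0.7, -5.7]
width: 53.5
```

```bash
python3 - <<'E'
from fit import *
info=optics.camera_info("wrist");im,d=optics.get_image("wrist");fit(info,im,d,160)
go(540.6,-4.1,290,70.6,1)
E
```

```text
top z 159.2 width 54.1 lateral at 0/80: 0.15 0.07 ang 70.54 far end s 98.6 -> centre s -1.4
pin n 311 zmax 103.1 s,w mid 80.5 -0.1
tip s,w 80.5 0.2
t 6.65 pos [539.5  -4.4 308.8] toolx 70.38 w 53.8 F [-0.1 -1.  -4.9]
 d(tool mm) [ 0.6  0.9 18.8] twist [-0.02  0.03 -0.22]
```

>>> send_rows --rows '[{"offset": [0.001, 0, 0.004], "twist": [0, 0, -0.1]}, {"offset": [0.0008, 0, 0.007], "twist": [0, 0, 0]}, {"offset": [0, 0, 0.007], "twist": [0, 0, 0]}, {"offset": [0, 0, 0.003], "twist": [0, 0, 0]}, {"offset": [0, 0, 0], "twist": [0, 0, 0]}]'

```text
t: 7.07
ee_pos: [540.5, -2.4, 285.9]
orientation: [2.565, 1.813, 0.0]
ft_force: [-0.4, 0.1, -3.9]
width: 53.8
```

```bash
python3 - <<'E'
from fit import *
info=optics.camera_info("wrist");im,d=optics.get_image("wrist");fit(info,im,d,138)
go(540.6,-4.1,290,70.6,1)
im,d=optics.get_image("side");cv2.imwrite("pics/side2.png",cv2.resize(im[120:300,180:330],None,fx=4,fy=4)[:600])
E
```

```text
top z 136.3 width 54.1 lateral at 0/80: -0.05 -0.01 ang 70.63 far end s 100.8 -> centre s 0.8
pin n 510 zmax 105.9 s,w mid 82.0 -0.3
tip s,w 82.2 0.3
t 7.12 pos [540.5  -2.4 286.1] toolx 70.5 w 53.9 F [-0.  -0.4 -5.1]
 d(tool mm) [-1.6  0.7 -3.9] twist [ 0.03  0.01 -0.1 ]
```

View pics/side2.png

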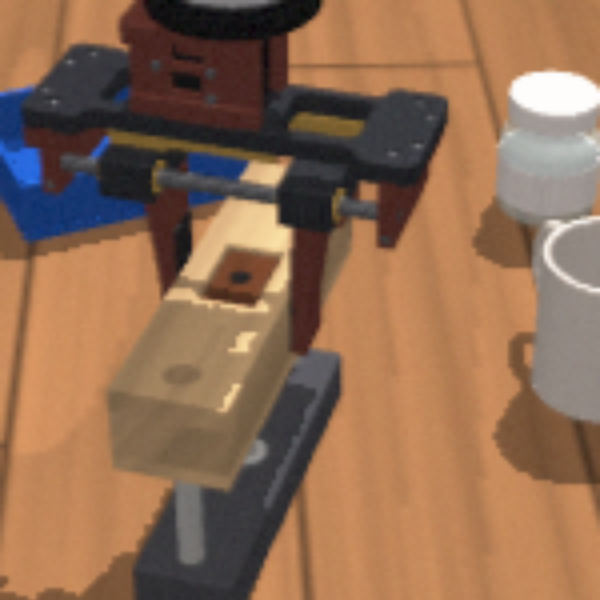

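>>> send_rows --rows '[{"offset": [-0.0003, 0, 0.005], "twist": [0, 0, 0]}, {"offset": [0, 0, 0.007], "twist": [0, 0, 0]}, {"offset": [0, 0, 0.007], "twist": [0, 0, 0]}, {"offset": [0, 0, 0.004], "twist": [0, 0, 0]}, {"offset": [0, 0, 0], "twist": [0, 0, 0]}]'

```text
t: 7.58
ee_pos: [540.9, -2.8, 261.9]
orientation: [2.564, 1.812, 0.003]
ft_force: [-0.3, 0.1, -6.1]
width: 53.8
```

```bash
python3 - <<'E'
from fit import *
info=optics.camera_info("wrist");im,d=optics.get_image("wrist");fit(info,im,d,113)
go(540.6,-4.1,223,70.6,1)
E
```

```text
top z 112.3 width 54.1 lateral at 0/80: -0.88 -0.82 ang 70.65 far end s 100.6 -> centre s 0.6
pin n 833 zmax 105.9 s,w mid 82.0 -0.9
tip s,w 82.6 -0.3
t 7.63 pos [540.9  -2.8 262.1] toolx 70.5 w 54.0 F [-0.1  1.5 -4.4]
 d(tool mm) [-1.4  0.  39.1] twist [ 0.15 -0.03 -0.1 ]
```

>>> send_rows --rows '[{"offset": [-0.0003, -0.0005, 0.004], "twist": [0.15, 0, 0]}, {"offset": [0, 0, 0.006], "twist": [0, 0, 0]}, {"offset": [0, 0, 0.006], "twist": [0, 0, 0]}, {"offset": [0, 0, 0.006], "twist": [0, 0, 0]}, {"offset": [0, 0, 0.004], "twist": [0, 0, 0]}]'

```text
t: 8.05
ee_pos: [541.7, -2.9, 236.6]
orientation: [2.563, 1.812, 0.006]
ft_force: [-4.3, -0.6, 8.0]
width: 53.8
```

```bash
python3 - <<'E'
from fit import *
info=optics.camera_info("wrist");im,d=optics.get_image("wrist");fit(info,im,d,87)
go(540.6,-4.1,223,70.6,1)
E
```

```text
top z 87.2 width 54.2 lateral at 0/80: -1.88 -1.79 ang 70.66 far end s 100.9 -> centre s 0.9
pin n 3229 zmax 103.5 s,w mid 80.1 0.0
tip s,w 80.5 0.1
t 8.1 pos [541.7  -2.9 236.1] toolx 70.53 w 53.5 F [-0.7 -0.1  0.4]
 d(tool mm) [-1.5 -0.7 13.1] twist [ 0.23 -0.1  -0.07]
```

>>> send_rows --rows '[{"offset": [-0.0004, -0.0012, 0.001], "twist": [0.3, 0, 0]}, {"offset": [0, -0.0003, 0.005], "twist": [0, 0, 0]}, {"offset": [0, -0.0003, 0.006], "twist": [0, 0, 0]}, {"offset": [0, -0.0003, 0.006], "twist": [0, 0, 0]}, {"offset": [0, 0, 0.004], "twist": [0, 0, 0]}]'

```text
t: 8.52
ee_pos: [541.9, -2.7, 219.2]
orientation: [2.564, 1.814, 0.008]
ft_force: [-12.5, 1.4, 44.5]
width: 54.1
```

```bash
python3 - <<'E'
from fit import *
info=optics.camera_info("wrist");im,d=optics.get_image("wrist");fit(info,im,d,75)
go(540.6,-4.1,223,70.6,1)
E
```

```text
top z 73.8 width 54.2 lateral at 0/80: -1.84 -1.71 ang 70.69 far end s 101.1 -> centre s 1.1
pin n 970 zmax 103.4 s,w mid 80.7 0.3
tip s,w 80.4 0.1
t 8.57 pos [541.8  -2.7 219. ] toolx 70.56 w 53.9 F [-5.6  0.5 24.3]
 d(tool mm) [-1.7 -0.7 -4. ] twist [ 0.21 -0.2  -0.04]
```

The board's top is at 73.8 mm, so it is fully home with a firm press of about 45 N. Next I release it.

>>> send_rows --rows '[{"offset": [0, -0.0007, 0.001], "twist": [0, 0, 0]}, {"offset": [0, 0, 0], "twist": [0, 0, 0]}, {"offset": [0, 0, 0], "twist": [0, 0, 0]}, {"offset": [0, 0, 0], "twist": [0, 0, 0]}, {"offset": [0, 0, 0], "twist": [0, 0, 0]}]' --gripper 0.0878

```text
t: 8.98
ee_pos: [542.0, -2.3, 218.9]
orientation: [2.563, 1.813, 0.012]
ft_force: [0.1, 0.2, -0.1]
width: 83.8
```

>>> send_rows --rows '[{"offset": [0, 0, 0], "twist": [0, 0, 0]}, {"offset": [0, 0, 0], "twist": [0, 0, 0]}, {"offset": [0, 0, -0.01], "twist": [0, 0, 0]}, {"offset": [0, 0, -0.02], "twist": [0, 0, 0]}, {"offset": [0, 0, -0.015], "twist": [0, 0, 0]}]'

```text
t: 9.4
ee_pos: [540.4, -2.5, 262.2]
orientation: [-2.563, -1.812, -0.002]
ft_force: [0.0, -0.6, 0.0]
width: 87.9
```

```bash
python3 - <<'E'
from fit import *
go(540.6,-4.1,270,70.6,1)
info=optics.camera_info("wrist");im,d=optics.get_image("wrist");fit(info,im,d,74);cv2.imwrite("pics/w3.png",im)
info=optics.camera_info("side");im,d=optics.get_image("side");p=cloud(info,d)
m=(d>0)&(np.hypot(p[...,0]-541,p[...,1]+4)<115)
for lo,hi in((70,79),(94,101)):
  q=p[m&(p[...,2]>lo)&(p[...,2]<hi)&(hi<80)|m&(hi>80)&(p[...,2]>lo)&(p[...,2]<hi)&(np.hypot(p[...,0]-541,p[...,1]+4)<35)];print(lo,len(q),np.round(np.median(q,0),1),cv2.minAreaRect(q[:,:2].astype(np.float32)))
E
```

```text
t 9.4 pos [540.4  -2.5 262.2] toolx 70.53 w 87.9 F [ 0.  -0.6  0. ]
 d(tool mm) [-1.4  0.7 -7.8] twist [-0.07 -0.14 -0.07]
top z 73.8 width 53.8 lateral at 0/80: -1.82 -1.85 ang 70.58 far end s 101.2 -> centre s 1.2
pin n 511 zmax 103.1 s,w mid 80.8 0.1
tip s,w 80.6 0.3
70 1358 [537.3 -34.3  74.7] ((542.294677734375, -3.0813522338867188), (202.48629760742188, 55.54319763183594), 70.86355590820312)
94 207 [541.3  -6.6  98.7] ((541.794189453125, -3.0040531158447266), (46.57497024536133, 25.59759521484375), 70.1257553100586)
```

View pics/w3.png

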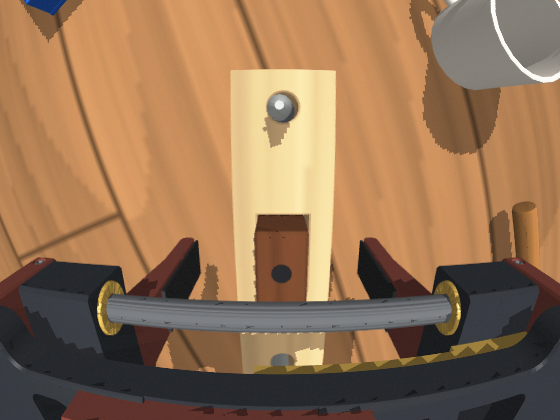

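The wrist view shows the butt standing proud at (281,265) and the far pin through the hole at (281,106). Side depth puts the butt's top at 98.7 mm and the board's top at about 74 mm. Now I grip the butt.

>>> send_rows --rows '[{"offset": [0, 0.002, 0.001], "twist": [0, 0, 0]}, {"offset": [0, 0, 0.0005], "twist": [0, 0, 0]}, {"offset": [0, 0, 0], "twist": [0, 0, 0]}, {"offset": [0, 0, 0], "twist": [0, 0, 0]}, {"offset": [0, 0, 0], "twist": [0, 0, 0]}]' --gripper 0.05

```text
t: 9.92
ee_pos: [542.7, -3.3, 260.5]
orientation: [-2.565, -1.814, -0.006]
ft_force: [-1.0, 1.2, 0.1]
width: 58.0
```

```bash
python3 - <<'E'
from h import *
go(542.3,-3.4,260,70.6,1)
E
```

```text
t 9.92 pos [542.7  -3.3 260.5] toolx 70.53 w 58.0 F [-1.   1.2  0.1]
 d(tool mm) [-0.2 -0.3  0.5] twist [ 0.12 -0.2  -0.07]
```

>>> send_rows --rows '[{"offset": [0, 0, 0], "twist": [0.1, -0.2, 0]}, {"offset": [0, 0, 0], "twist": [0, 0, 0]}, {"offset": [0, 0, 0], "twist": [0, 0, 0]}, {"offset": [0, 0, 0], "twist": [0, 0, 0]}, {"offset": [0, 0, 0], "twist": [0, 0, 0]}]' --gripper 0.015

```text
t: 10.33
ee_pos: [542.2, -3.3, 258.9]
orientation: [-2.564, -1.813, 0.004]
ft_force: [-0.1, -0.1, 1.0]
width: 25.9
```

>>> send_rows --rows '[{"offset": [0, 0, 0], "twist": [0, 0, 0]}, {"offset": [0, 0, 0], "twist": [0, 0, 0]}, {"offset": [0, 0, 0], "twist": [0, 0, 0]}, {"offset": [0, 0, 0], "twist": [0, 0, 0]}, {"offset": [0, 0, 0], "twist": [0, 0, 0]}]'

```text
t: 10.75
ee_pos: [542.2, -3.2, 259.0]
orientation: [-2.564, -1.813, 0.004]
ft_force: [-0.3, 0.2, -0.6]
width: 25.5
```

>>> send_rows --rows '[{"offset": [0, 0, -0.004], "twist": [0, 0, 0]}, {"offset": [0, 0, -0.006], "twist": [0, 0, 0]}, {"offset": [0, 0, -0.01], "twist": [0, 0, 0]}, {"offset": [0, 0, -0.02], "twist": [0, 0, 0]}, {"offset": [0, 0, -0.03], "twist": [0, 0, 0]}]'

```text
t: 11.17
ee_pos: [540.5, -3.2, 327.9]
orientation: [-2.559, -1.809, 0.017]
ft_force: [-0.1, -0.3, -0.8]
width: 26.1
```

```bash
python3 - <<'E'
from fit import *
info=optics.camera_info("wrist");im,d=optics.get_image("wrist");fit(info,im,d,74)
go(466,323,330,20.3,1)
E
```

```text
top z 73.8 width 53.5 lateral at 0/80: -1.83 -1.86 ang 70.58 far end s 100.8 -> centre s 0.8
pin n 253 zmax 102.8 s,w mid 80.8 -0.0
tip s,w 80.6 0.1
t 11.22 pos [542.7  -3.3 334.4] toolx 70.53 w 25.7 F [1.9 0.9 3.9]
 d(tool mm) [ 282.1 -181.     4.6] twist [-0.16  0.17 50.23]
```

>>> send_rows --rows '[{"offset": [0.0256, -0.0164, 0], "twist": [0, 0, 0]}, {"offset": [0.0256, -0.0164, 0], "twist": [0, 0, 0]}, {"offset": [0.0256, -0.0164, 0], "twist": [0, 0, 0]}, {"offset": [0.0256, -0.0164, 0], "twist": [0, 0, 0]}, {"offset": [0.0256, -0.0164, 0], "twist": [0, 0, 0]}]'

```text
t: 11.63
ee_pos: [510.3, 145.0, 344.1]
orientation: [2.569, 1.798, 0.016]
ft_force: [-0.3, -0.2, -0.7]
width: 25.9
```

>>> send_rows --rows '[{"offset": [0.0256, -0.0164, 0], "twist": [0, 0, 0]}, {"offset": [0.0256, -0.0164, 0], "twist": [0, 0, 0]}, {"offset": [0.0256, -0.0164, 0], "twist": [0, 0, 0]}, {"offset": [0.02, -0.013, 0], "twist": [0, 0, 0]}, {"offset": [0, 0, 0], "twist": [0, 0, 0]}]'

```text
t: 12.05
ee_pos: [482.0, 266.8, 349.8]
orientation: [2.566, 1.801, 0.028]
ft_force: [0.2, 0.4, -1.1]
width: 25.5
```

```bash
python3 - <<'E'
from h import *
go(466,323,202,70.6,2)
E
```

```text
t 12.05 pos [482.  266.8 349.8] toolx 70.15 w 25.5 F [ 0.2  0.4 -1.1]
 d(tool mm) [ 45.9 -36.4 147.7] twist [ 0.9  -0.61 -0.46]
t 12.1 pos [482.2 265.5 349.8] toolx 70.16 w 25.5 F [-0.1 -0.1  0.1]
 d(tool mm) [ 47.1 -37.1 147.7] twist [ 0.91 -0.57 -0.44]
```

>>> send_rows --rows '[{"offset": [0.0235, -0.0185, 0], "twist": [0.9, -0.6, -0.4]}, {"offset": [0.0235, -0.0185, 0.01], "twist": [0, 0, 0]}, {"offset": [0, 0, 0.03], "twist": [0, 0, 0]}, {"offset": [0, 0, 0.03], "twist": [0, 0, 0]}, {"offset": [0, 0, 0.01], "twist": [0, 0, 0]}]'

```text
t: 12.52
ee_pos: [465.6, 322.2, 274.6]
orientation: [2.564, 1.812, 0.017]
ft_force: [-0.1, -0.7, -0.7]
width: 25.8
```

```bash
python3 - <<'E'
from h import *
go(466,323,202,70.6,2)
E
```

```text
t 12.52 pos [465.6 322.2 274.6] toolx 70.5 w 25.8 F [-0.1 -0.7 -0.7]
 d(tool mm) [ 0.3 -0.5 72.6] twist [ 0.46 -0.46 -0.1 ]
t 12.57 pos [465.6 321.8 274. ] toolx 70.48 w 25.9 F [-0.   0.2 -1.3]
 d(tool mm) [ 0.8 -0.5 72. ] twist [ 0.4  -0.38 -0.13]
```

>>> send_rows --rows '[{"offset": [0, 0, 0.02], "twist": [0.4, -0.4, 0]}, {"offset": [0, 0, 0.02], "twist": [0, 0, 0]}, {"offset": [0, 0, 0.015], "twist": [0, 0, 0]}, {"offset": [0, 0, 0.008], "twist": [0, 0, 0]}, {"offset": [0, 0, 0], "twist": [0, 0, 0]}]'

```text
t: 12.98
ee_pos: [469.7, 318.5, 213.9]
orientation: [2.57, 1.806, 0.004]
ft_force: [-0.1, 0.2, -1.0]
width: 25.6
```

```bash
python3 - <<'E'
from h import *
go(466,323,202,70.6,2)
E
```

```text
t 12.98 pos [469.7 318.5 213.9] toolx 70.19 w 25.6 F [-0.1  0.2 -1. ]
 d(tool mm) [ 3.  -5.  11.9] twist [ 0.13 -0.09 -0.41]
t 13.03 pos [469.9 318.6 214.7] toolx 70.19 w 25.6 F [ 0.5 -0.9 -0.4]
 d(tool mm) [ 2.8 -5.2 12.6] twist [ 0.17 -0.13 -0.41]
```

Close to the floor. I'll finish with small steps while watching the force.

>>> send_rows --rows '[{"offset": [0, 0, 0.004], "twist": [0.2, -0.1, 0]}, {"offset": [0, 0, 0.004], "twist": [0, 0, 0]}, {"offset": [0, 0, 0.002], "twist": [0, 0, 0]}, {"offset": [0, 0, 0.001], "twist": [0, 0, 0]}, {"offset": [0, 0, 0], "twist": [0, 0, 0]}]'

```text
t: 13.45
ee_pos: [472.0, 318.8, 207.3]
orientation: [-2.571, -1.804, -0.01]
ft_force: [0.4, 0.5, -0.2]
width: 25.6
```

```bash
python3 - <<'E'
from h import *
go(466,323,200,70.6,2)
E
```

```text
t 13.45 pos [472.  318.8 207.3] toolx 70.13 w 25.6 F [ 0.4  0.5 -0.2]
 d(tool mm) [ 1.9 -7.1  7.3] twist [ 0.17 -0.32 -0.47]
t 13.5 pos [472.  318.8 207.4] toolx 70.13 w 25.7 F [ 0.5  0.3 -0.3]
 d(tool mm) [ 1.9 -7.1  7.4] twist [ 0.18 -0.32 -0.47]
```

>>> send_rows --rows '[{"offset": [0, -0.001, 0.003], "twist": [0.2, -0.3, 0]}, {"offset": [0, -0.001, 0.003], "twist": [0, 0, 0]}, {"offset": [0, 0, 0.001], "twist": [0, 0, 0]}, {"offset": [0, 0, 0.0005], "twist": [0, 0, 0]}, {"offset": [0, 0, 0], "twist": [0, 0, 0]}]'

```text
t: 13.92
ee_pos: [470.0, 320.0, 200.0]
orientation: [-2.57, -1.806, -0.001]
ft_force: [-1.1, -1.5, 2.4]
width: 25.9
```

```bash
python3 - <<'E'
from h import *
go(466,323,200,70.6,2)
E
```

```text
t 13.92 pos [470. 320. 200.] toolx 70.18 w 25.9 F [-1.1 -1.5  2.4]
 d(tool mm) [ 1.5 -4.8 -0. ] twist [ 0.   -0.03 -0.42]
t 13.97 pos [470. 320. 200.] toolx 70.17 w 25.7 F [ 0.  -0.1  2.5]
 d(tool mm) [ 1.5 -4.8 -0. ] twist [ 0.   -0.03 -0.43]
```

The butt touches the floor with 2.5 N. I release it gently and retreat straight up.

>>> send_rows --rows '[{"offset": [0, 0, 0], "twist": [0, 0, 0]}, {"offset": [0, 0, 0], "twist": [0, 0, 0]}, {"offset": [0, 0, 0], "twist": [0, 0, 0]}, {"offset": [0, 0, 0], "twist": [0, 0, 0]}, {"offset": [0, 0, 0], "twist": [0, 0, 0]}]' --gripper 0.045

```text
t: 14.38
ee_pos: [470.0, 320.0, 199.7]
orientation: [-2.57, -1.805, -0.001]
ft_force: [-0.3, -0.4, 0.5]
width: 44.9
```

>>> send_rows --rows '[{"offset": [0, 0, -0.01], "twist": [0, 0, 0]}, {"offset": [0, 0, -0.025], "twist": [0, 0, 0]}, {"offset": [0, 0, -0.04], "twist": [0, 0, 0]}, {"offset": [0, 0, -0.04], "twist": [0, 0, 0]}, {"offset": [0, 0, -0.04], "twist": [0, 0, 0]}]'

```text
t: 14.8
ee_pos: [467.5, 318.3, 352.9]
orientation: [-2.57, -1.805, 0.03]
ft_force: [1.3, 0.7, 0.3]
width: 44.8
```

>>> send_rows --rows '[{"offset": [0, 0, -0.03], "twist": [0, 0, 0]}, {"offset": [0, 0, 0], "twist": [0, 0, 0]}, {"offset": [0, 0, 0], "twist": [0, 0, 0]}, {"offset": [0, 0, 0], "twist": [0, 0, 0]}, {"offset": [0, 0, 0], "twist": [0, 0, 0]}]'

```text
t: 15.22
ee_pos: [468.8, 319.1, 396.5]
orientation: [-2.57, -1.805, 0.002]
ft_force: [1.0, 0.7, 0.1]
width: 45.0
```

```bash
python3 - <<'E'
from h import *
go(466,323,400,70.6,1)
im,d=optics.get_image("side");cv2.imwrite("pics/side4.png",im)
info=optics.camera_info("side");p=cloud(info,d)
for n,(x,y),r,lo,hi in(("board top",(541,-4),110,68,79),("butt",(470,320),45,33,45),("mallet",(745,-222),60,52,66),("jar",(744,275),45,74,86),("mug",(737,82),50,80,90)):
    q0=p[(d>0)&(np.hypot(p[...,0]-x,p[...,1]-y)<r)&(p[...,2]>lo)&(p[...,2]<hi)]
    f=np.load("side0.npz");P=cloud(dict(K=f["K"],pose=f["P"]),f["d"])
    q1=P[(f["d"]>0)&(np.hypot(P[...,0]-x,P[...,1]-y)<r)&(P[...,2]>lo)&(P[...,2]<hi)]
    print(n,len(q0),np.round(np.median(q0,0),1),"before",len(q1),np.round(np.median(q1,0),1) if len(q1) else "")
E
```

```text
t 15.22 pos [468.8 319.1 396.5] toolx 70.16 w 45.0 F [1.  0.7 0.1]
 d(tool mm) [ 2.7 -3.9 -3.5] twist [-0.07  0.03 -0.44]
board top 1648 [539.2 -22.7  74.7] before 46 [518.7 -79.8  73.1]
butt 119 [470.8 313.5  39.7] before 0 
mallet 1800 [ 742.9 -230.2   60.2] before 1795 [ 742.8 -230.    60.1]
jar 253 [736.8 265.1  81. ] before 251 [736.7 265.1  81.1]
mug 258 [738.9  77.5  84.5] before 254 [736.6  80.4  84.4]
```

View pics/side4.png

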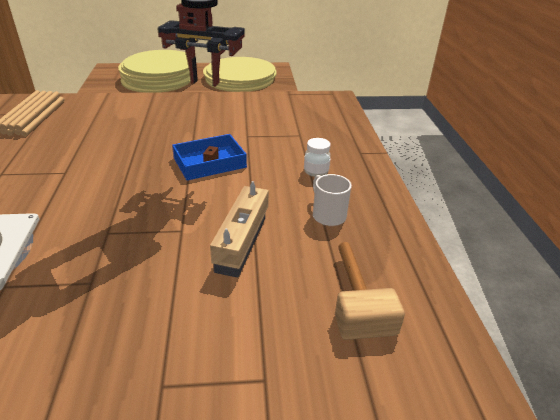

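The butt stands upright in the tray at (211,154) with its top at 39.7 mm. The empty board sits on both pins at (242,225), and the mug, jar and mallet are where they were. I hand it in.

```bash
python3 -c "
from workcell import ctrl;print(ctrl.close_job())"
```

```text
the job is handed in; nothing more can be done
None
```

The job is done and handed in at about 15 s of the 54 s allowed. I lowered the board over both pins under control and pressed it home. The highest force I read was about 45 N at the wrist, through the finger grip. I then lifted out the raised butt and set it down in the tray at about 2.5 N.

**Last checks**
- **Board:** its top is at 74–75 mm, and fully home is 74 mm. It is empty, with both pins through its holes.
- **Butt:** it stands upright in the tray with its top at 39.7 mm; 39 mm was expected.
- **Mallet and jar:** their positions match the first images to within 0.2 mm.
- **Mug:** its measured point differed by 2–4 mm from the first image. The arm never went near it and it looks the same in the picture, so I put this down to depth sampling on the rim. I did not measure it again.

The board rests about 1.8 mm off centre sideways, inside the roughly 2 mm play of its holes. It rubbed lightly on the pins during the last part of the press.

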